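Pry the snap-fit clean-out cover off the dust junction box

ROBOT

A 6-joint arm with a two-finger parallel gripper is mounted at the origin on the work surface. World frame = base frame: x ahead of the robot, y to its left, z up, the work surface at z = 0. Lengths are in mm, angles in degrees, forces in N, time in s.
With the tool pointing down it reaches from about 325 to 925 mm from the base axis. Payload 3.1 kg.
Tool frame: the origin (TCP) lies at the very end of the fingers, on their centre line; the grasp point (between the pads) lies grasp_offset behind it (grasp_offset is the distance from the TCP to the grasp point, in mm); z points along the fingers, x is the direction in which the jaws open and shut, and the axes are right-handed (so a half turn about z gives the same grasp; the last joint's range is limited). The gripper opens to 85 mm and grips with 20 to 120 N. Pads are 22 mm wide; open, the fingers measure 114 mm over their backs; the gripper's body (76 mm by 85 mm) begins 54 mm behind the grasp point. The pads swing forward as they close: fully open they stand 13 mm farther back than shut.
Start: joints at [66.222, 12.427, 92.441, -0, 75.132, -6.429], TCP at [186.353, 596.584, 231.3] pointing down, gripper open.
Joint ranges: [-157.48, 157.48], [-44.54, 120.13], [17.64, 146.25], [-64.5, 244.5], [7.68, 150.69], [-147.95, 147.95]. Speed limits (degrees/s): [159.86, 159.86, 180, 180, 180, 180].

INTERFACE

Orientations are given as [roll, pitch, yaw] about the fixed x, y, z axes, in that order (R = Rz(yaw) Ry(pitch) Rx(roll)).
In Python, from station import * gives the robot as it stands. Calls block until the motion is done:
- goto(position, orientation): joint-space move of the TCP to a pose.
- move_l(position, attitude=None, speed=150): straight line of the TCP; attitude=None keeps the orientation; speed is the mean speed in mm/s.
- move_j(angles): joint-space move.
- grip(opening, squeeze=None): finger opening in mm; squeeze is the grip in N (None keeps the last); returns when the fingers have stopped.
- wait(seconds).
- solve_ik(position, orientation): joint angles nearest the present ones, or None.
- get_obs(): the state.
- get_image(name): name is "scene" or "top" or "wrist"; returns the picture (480x640x3 uint8, red, green, blue); there is no depth.
- get_calibration(name): a dict with "fx", "fy", "cx", "cy" (pixels), "D" ([k1, k2, p1, p2, k3] as OpenCV has them; the pictures are not rectified), "R" (3x3) and "t" (3): a world point X has camera coordinates R X + t; the wrist camera has in their place "mount" (4x4, takes a point from camera to tool coordinates, whose origin is the TCP and whose axes are the tool frame's). Camera axes: x right, y down, z forward; pixel columns grow to the right and rows downward; lengths in mm; the calibration is good to about 2 mm. A picture is of the moment at which its call begins: read the wrist's pose just before it. get_calibration takes no time and is no camera call.
A pose or a line that the arm cannot do raises Unreachable and nothing moves.
- sign_off(): hands the job in, once; it reports no verdict.
Trained networks look in the newest picture that a camera, given by its name, has taken for a name from the list of things; names that differ only in an ending like _2 or _b are one class to them, and where a whole thing is asked for, a point or a joint stands for the part that bears it (a point fixed in the world has none). Each returns a list of dicts, best first, with "score" (0 to 1); they miss things now and then, are a little off and sometimes report something else, mostly with a low value. They report only what shows in the picture. A call takes as long as a camera call. They do not tell look-alikes from the thing itself.
- spot_in(name, camera): "extent" ([centre column, centre row, width, height] in pixels, round what is visible of it).
- regions_of(name, camera): "region" (480x640 bool, what is visible of it) and "extent" ([centre column, centre row, width, height] in pixels, round what is visible of it).
The state is a dict: "t": time; "joint_pos": joint angles; "qvel": joint speeds; "effort": joint torques, N m; "tcp_pos": TCP position; "ee_rot": TCP orientation; "wrist_force": force on the tool from outside, world axes, zero at the start; "moment": the same for the moment, N m; "grip_width": finger opening in mm.
Only numpy, scipy, OpenCV 4.12 (cv2) and the standard library are available. Lean on these libraries where they do the work, as an engineer would, in place of code of your own. Each camera call takes 0.05 s, during which the arm holds its last target.

TASK

The clean-out of the dust junction box has to be opened. Push the blade of the pry bar into the notch of the box, under the cover's edge, and lever the snap-fit cover loose with it; keep the fingers off the cover while it is still snapped home. In the end the loose cover lies flat, rib up, in the plywood tray and the bar lies flat on the bench, touching neither the tray nor the box, with the glue bottle, the mallet and the cup left where they stood.

Things in the scene. Friction and masses are not known exactly. Their poses are not given: they have to be found in the camera images.
- box: Fixed grey box on the bench, 163 (x, from -75 to +88) x 130 (y) x 60 mm high, pipe stub at its -x end reaching x = -115 mm. Origin: on the bench below the centre of the cover; x points to the notch (roughly away from the robot), z up. Its top opening, 100 x 80 mm, is closed by the cover. From it the notch, 40 mm wide (y within 20), runs to x = +74, its floor 30 mm above the bench.
- box_notch (a point): Centre of the open gap of the notch, in the plane of the box's top (60 mm above the bench), 70 mm from the box's origin along its x.
- box_fulcrum (a point): Top of the fulcrum at its middle: a round steel bar along y, 8 mm thick, at the notch's outer end, 78 mm from the box's origin along x, 62 mm above the bench. A 4 mm blade lying on it goes in under the cover's edge (x = 62) only sloping down inwards by 30 to 45 degrees; 26 to 32 mm of blade past this point is right. To lever, bring the handle down until the bar is level or just below.
- cover: Black plastic plate 124 (x) x 104 (y) x 7 mm, 0.16 to 0.26 kg, with a rib on top along x, 70 long, 16 wide, standing 31 mm above the plate; four legs reach 16 mm below the plate. Loose, but held at its notch end by two sprung balls in the box. Origin: centre of the plate's underside, 60 mm above the bench when home; x to the edge over the notch, z up.
- cover_edge (a point): Middle of the cover's edge over the notch, on the plate's underside, 62 mm from the cover's origin along x. Levering it up takes about 20 to 35 N here, some 5 to 10 N at the bar's grip. Once raised about 7 mm the balls slip under: the cover stays up, loose, this edge about 13 mm above its home height, the other edge still on the box; from there it lifts off freely.
- cover_rib (a point): On the rib's middle, 28 mm above the plate's underside (10 mm below the rib's top): where to grasp, across the rib's 16 mm.
- prybar: Pry bar, 190 mm long, 0.2 kg, lying flat on the bench: wooden handle 100 long, 24 wide, 28 mm high, and a flat steel blade, 24 wide and 4 thick, standing out 90 mm from the handle's front end, at the handle's mid height. Origin: at the handle's front end, on its underside; x points along the blade to its tip, z up.
- bar_tip (a point): Middle of the blade's end, at mid thickness, 90 mm ahead of the bar's origin and 14 mm above its underside.
- bar_grip (a point): On the handle's axis 110 mm behind the tip, 14 mm above the handle's underside: near the centre of mass, good to grasp across the 24 mm width.
- tray: Fixed open plywood tray, 200 (x) x 170 (y) x 22 mm high, walls and floor 6 mm (188 x 158 mm inside). Origin: on the bench under its centre, z up. When the cover lies in it on its legs, the cover's origin is 22 mm above the tray's origin.
- glue: Bystander: glue bottle, 60 mm across, 170 mm high. Origin: centre of its foot.
- mallet: Bystander: wooden mallet lying down, head 85 x 55 x 50 mm, handle 170 mm long towards its +y. Origin: under the head's centre.
- cup: Bystander: grey cup, 72 mm across, 75 mm high. Origin: centre of its foot.
There are look-alikes about, which are no part of the job. Of the things like the prybar, leave any that is pink; of the rest the larger one is meant.

How it is judged (in metres and radians):
On the way:
1. the cover's edge is levered at least 5 mm up by the bar's blade in the notch, with no finger on the cover (z of cover_edge in the frame of box above 0.065 m and distance between bar_tip and box_notch below 0.05 m and contact force between prybar and cover above 0.5 N and contact force between the fingers and cover below 0.3 N).
At the end, for the whole second after the job is handed in: The cover lies at rest in the tray, rib up, flat within 0.08 rad, its origin 15 to 30 mm above the tray's origin and within 70 mm (x) and 60 mm (y) of its centre; the pry bar lies at rest on the bench (grip point below 25 mm), touching neither tray nor box (z of cover in the frame of tray between 0.015 and 0.03 m and x of cover in the frame of tray between -0.07 and 0.07 m and y of cover in the frame of tray between -0.06 and 0.06 m and angle between cover's own z axis and vertical below 0.08 rad and linear speed of each of cover, prybar below 0.02 m/s and height (world z) of bar_grip below 0.025 m and contact force between prybar and tray below 0.1 N and contact force between prybar and box below 0.1 N).
It fails at once if a finger handles the cover while it is still snapped home (edge raised under 4 mm) (contact force between the fingers and cover above 1 N and distance between cover_edge and box_notch below 0.015 m and z of cover_edge in the frame of box below 0.064 m).
It fails at once if the glue bottle, the mallet or the cup is pushed more than 40 mm from its place or knocked over (distance of any of glue, mallet, cup from where it was at the start of the episode above 0.04 m or angle between any of glue, cup's own z axis and vertical above 0.6 rad).
It also fails if it takes over 69 s, if anything falls off the work surface, if the arm or the gripper's body presses on something with over 40 N, if the wrist force passes 120 N, or if a joint passes its speed limit or range.

## Working session

There is one attempt and no reset: what is moved stays moved. The work goes in short steps, each a Python script; the robot and the scene stay as the last script left them, time stands still between calls to the robot, and variables do not carry over. Pictures are saved under pics/ and viewed, and the job is handed in when it is done.

```bash
ls; mkdir -p pics; python3 - <<'E'
from station import *
import cv2, numpy as np
for n in ["scene","top","wrist"]:
    im=get_image(n); cv2.imwrite(f"pics/{n}0.png",im[:,:,::-1]); c=get_calibration(n); print(n,{k:np.round(np.array(v),4).tolist() for k,v in c.items()})
o=get_obs(); print(o)
import station; print([x for x in dir(station) if not x.startswith('__')])
E
```

```text
pics
scene {'fx': 473.9161, 'fy': 473.9161, 'cx': 318.9725, 'cy': 242.8187, 'D': [-0.1266, 0.0, 0.0, 0.0, 0.0], 'R': [[0.5191, 0.8547, -0.0041], [0.4944, -0.3041, -0.8143], [-0.6972, 0.4207, -0.5804]], 't': [-369.4383, -191.1452, 1650.2868]}
top {'fx': 510.4938, 'fy': 510.4938, 'cx': 313.8666, 'cy': 236.1129, 'D': [-0.0786, 0.0, 0.0, 0.0, 0.0], 'R': [[-0.0083, -0.9994, -0.0324], [-0.9869, 0.0134, -0.161], [0.1614, 0.0306, -0.9864]], 't': [110.0985, 560.0199, 1149.1505]}
wrist {'fx': 334.8348, 'fy': 334.8348, 'cx': 326.3447, 'cy': 238.8323, 'D': [-0.0632, 0.0, 0.0, 0.0, 0.0], 'mount': [[1.0, -0.0006, -0.0001, -0.4863], [0.0006, 0.9566, 0.2913, -74.002], [-0.0, -0.2913, 0.9566, -142.4001], [0.0, 0.0, 0.0, 1.0]]}
{'t': 0.15, 'joint_pos': array([ 6.62212238e+01,  1.24673922e+01,  9.25098459e+01,  7.18031786e-05,
        7.51329392e+01, -6.42645643e+00]), 'qvel': array([-0.08980838, -0.1377214 , -0.29411886,  0.03692344, -0.10440446,
       -0.04223413]), 'effort': array([-7.05469920e-04, -3.97452378e+01, -3.04414129e+01, -1.94287659e-04,
        5.97001315e-03, -2.85375904e-05]), 'tcp_pos': array([186.09927659, 595.97650528, 230.23949534]), 'ee_rot': array([-1.79987599e+02,  1.09477130e-01,  7.26476736e+01]), 'wrist_force': array([ 0.67575215, -0.59011848, -0.82550467]), 'moment': array([-0.03538255,  0.01012232,  0.06137581]), 'grip_width': 85.2560478585913}
['Unreachable', 'get_calibration', 'get_image', 'get_obs', 'goto', 'grasp_offset', 'grip', 'move_j', 'move_l', 'regions_of', 'sign_off', 'solve_ik', 'spot_in', 'wait']
```

View pics/top0.png

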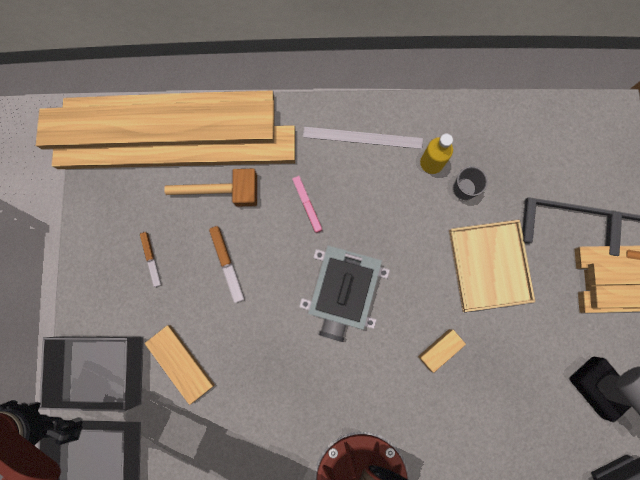

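View pics/scene0.png

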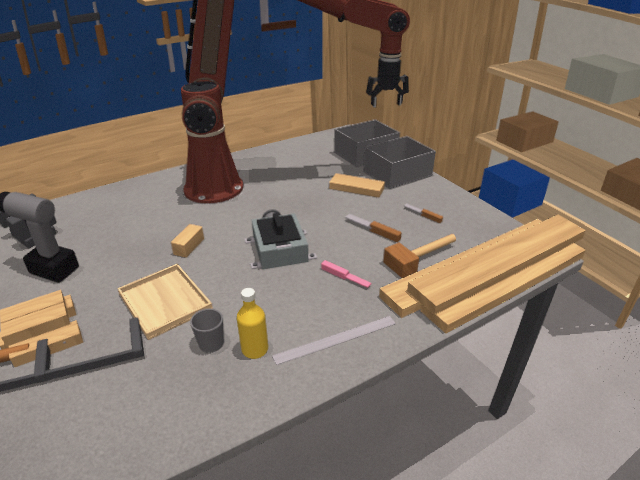

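View pics/wrist0.png

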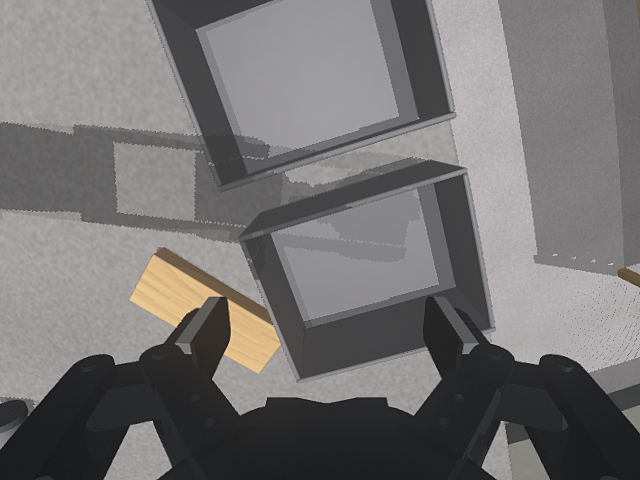

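Candidates for the pry bar in the top picture: the large brown-handled one at (227,264), the small brown-handled one at (150,260) and the pink one at (307,205). By the description I want the large brown one. Next I'll check that with a close crop.

```bash
cat > h.py <<'E'
from station import *
import cv2, numpy as np
from scipy.spatial.transform import Rotation as Ro
from scipy.optimize import least_squares
def cam(n,obs=None):
    c=get_calibration(n); K=np.array([[c['fx'],0,c['cx']],[0,c['fy'],c['cy']],[0,0,1]]); D=np.array(c['D'],float)
    if n=='wrist':
        Rt=Ro.from_euler('xyz',obs['ee_rot'],degrees=True).as_matrix(); M=np.array(c['mount'])
        Rc=Rt@M[:3,:3]; tc=Rt@M[:3,3]+obs['tcp_pos']; R=Rc.T; t=-R@tc
    else: R=np.array(c['R']); t=np.array(c['t'])
    return K,D,R,t
def proj(P,cm):
    K,D,R,t=cm; return cv2.projectPoints(np.atleast_2d(np.array(P,float)),cv2.Rodrigues(R)[0],t,K,D)[0].reshape(-1,2)
def unproj(px,z,cm):
    K,D,R,t=cm; u=cv2.undistortPoints(np.array(px,float).reshape(-1,1,2),K,D).reshape(-1,2)
    d=np.c_[u,np.ones(len(u))]@R; C=-R.T@t; return C+d*((z-C[2])/d[:,2])[:,None]
def frame(pose,P):  # pose x,y,yaw(deg): object pts->world
    x,y,a=pose; a=np.radians(a); P=np.atleast_2d(np.array(P,float)); c,s=np.cos(a),np.sin(a)
    return np.c_[x+c*P[:,0]-s*P[:,1],y+s*P[:,0]+c*P[:,1],P[:,2]]
def fit(P,px,cm,p0):
    r=least_squares(lambda p:(proj(frame(p,P),cm)-px).ravel(),p0); return r.x,np.abs(r.fun).max()
def save(n,im): cv2.imwrite(f'pics/{n}.png',im[:,:,::-1])
def R2rpy(R): return Ro.from_matrix(R).as_euler('xyz',degrees=True)
E
python3 - <<'E'
from h import *
print(grasp_offset)
im=cv2.imread('pics/top0.png')
def crop(n,u,v,w,h,s): cv2.imwrite(f'pics/{n}.png',cv2.resize(im[v:v+h,u:u+w],None,fx=s,fy=s,interpolation=cv2.INTER_CUBIC))
crop('c_bars',130,215,130,95,6); crop('c_box',290,235,110,110,5); crop('c_tray',440,210,105,110,5)
cm=cam('top')
print(unproj([[227,264],[238,300],[214,228],[346,288],[492,266]],0,cm).round(0))
E
```

```text
18.700000000000003
[[ 503.  318.    0.]
 [ 416.  289.    0.]
 [ 593.  352.    0.]
 [ 442.   29.    0.]
 [ 490. -324.    0.]]
```

View pics/c_bars.png

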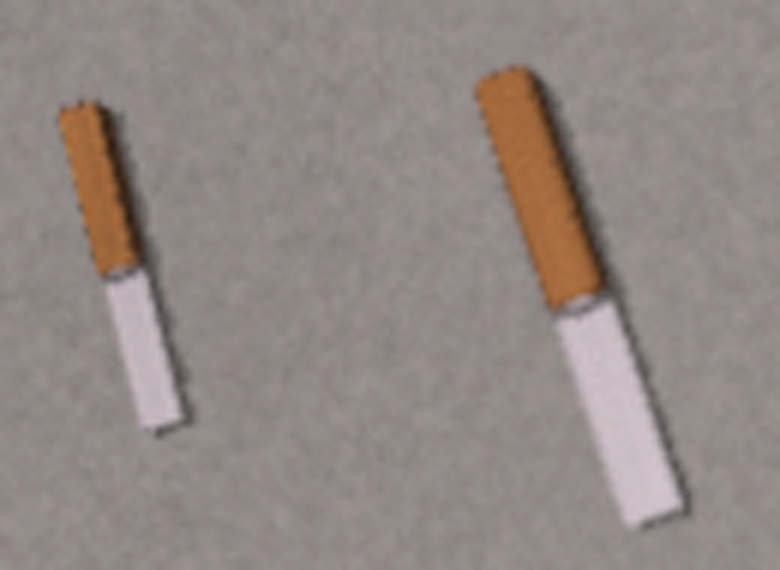

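View pics/c_box.png

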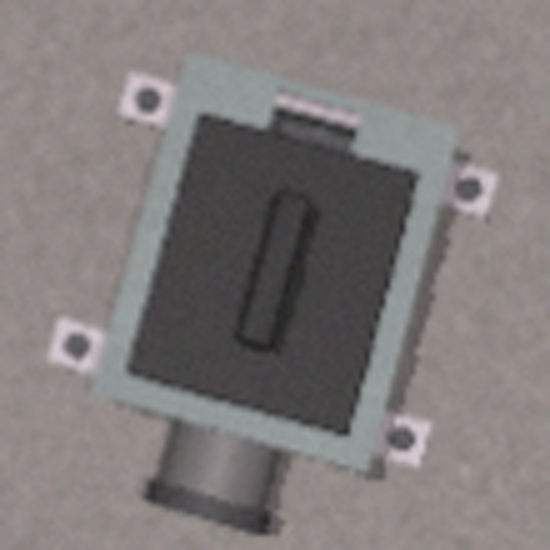

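View pics/c_tray.png

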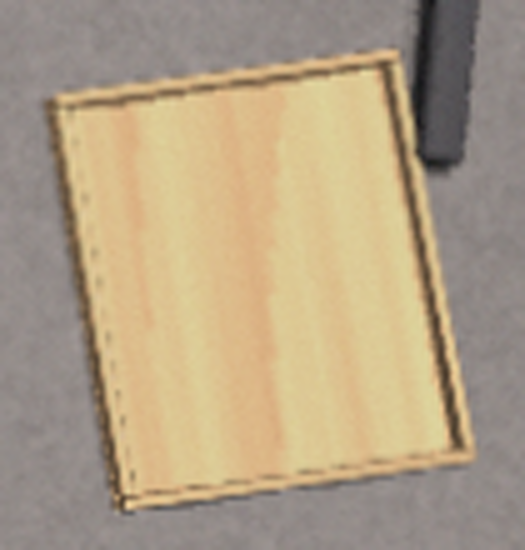

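```bash
python3 - <<'E'
from h import *
cm=cam('top')
def full(l,u,v,s): return (np.array(l,float)+.5)/s-.5+[u,v]
P=[[88,65,60],[88,-65,60],[-75,-65,60],[-75,65,60],[62,52,67],[62,-52,67],[-62,-52,67],[-62,52,67]]
px=full([[188,60],[455,130],[370,470],[95,390],[200,117],[418,178],[350,432],[130,375]],290,235,5)
b,e=fit(P,px,cm,[442,29,-15]);print('box',b.round(1),e)
print((proj(frame(b,P),cm)-px).round(1).tolist())
P=[[90,12,16],[90,-12,16],[0,12,28],[0,-12,28],[-100,12,28],[-100,-12,28]]
px=full([[685,508],[632,526],[605,288],[552,310],[530,70],[477,92]],130,215,6)
b,e=fit(P,px,cm,[503,318,200]);print('bar',b.round(1),e)
print((proj(frame(b,P),cm)-px).round(1).tolist())
P=[[100,85,22],[100,-85,22],[-100,-85,22],[-100,85,22]]
px=full([[52,100],[398,50],[473,460],[120,510]],440,210,5)
b,e=fit(P,px,cm,[490,-324,0]);print('tray',b.round(1),e)
print((proj(frame(b,P),cm)-px).round(1).tolist())
E
```

```text
box [434.7  35.1 -15.9] 1.364042130314715
[[-0.2, -1.3], [1.0, -0.6], [0.0, 0.8], [-0.6, 1.4], [-0.2, -0.8], [0.4, -1.1], [0.1, 1.3], [-0.6, 0.3]]
bar [496.7 313.6 200. ] 1.4919167595839156
[[0.5, 0.2], [-0.1, 0.7], [0.6, 1.0], [-0.0, 0.9], [-0.3, -1.3], [-0.7, -1.5]]
tray [ 490.  -316.6    6.8] 1.0840634953146377
[[-0.3, -1.1], [-0.3, -0.2], [0.4, 0.7], [0.2, 0.5]]
```

```bash
python3 - <<'E'
from h import *
goto([515.5,320.4,150],[180,0,110]); wait(0.2)
o=get_obs(); im=get_image('wrist'); save('w1',im)
np.save('w1_obs.npy',o,allow_pickle=True)
print(o['t'],o['tcp_pos'],o['ee_rot'],o['joint_pos'])
cm=cam('wrist',o)
b=[496.7,313.6,200]
print(proj(frame(b,[[90,12,16],[90,-12,16],[0,12,28],[0,-12,28],[-100,12,28],[-100,-12,28]]),cm).round(0).tolist())
E
```

```text
1.9583 [515.11312975 321.2766564  150.25212093] [ 1.79979002e+02 -8.18314674e-03  1.10078195e+02] [ 2.53275423e+01  1.48090001e+01  9.87334895e+01  6.79424000e-03
  6.64358517e+01 -8.47533662e+01]
[[310.0, 90.0], [342.0, 90.0], [311.0, 208.0], [341.0, 208.0], [312.0, 318.0], [339.0, 318.0]]
```

View pics/w1.png

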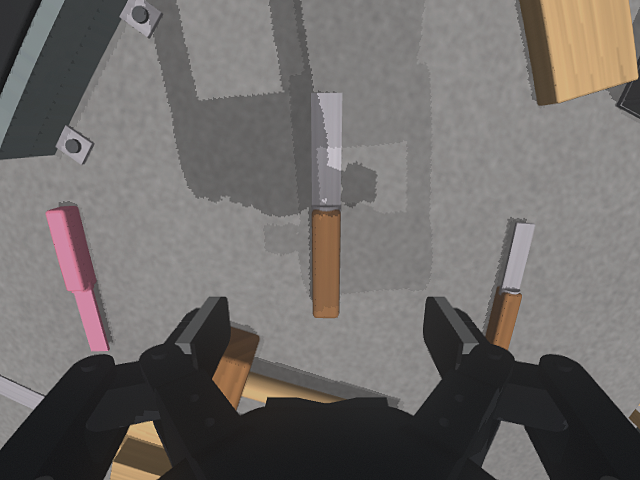

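The picture shows the large brown bar with its tip at (327,93) and its handle end at (326,318). My model projects these to (326,90) and (326,318), so they agree within about 2 mm. The pink bar is at (78,270) and the small bar at (512,280). Now I'll grasp it.

```bash
python3 - <<'E'
from h import *
g=frame([496.7,313.6,200],[[-20,0,0]])[0]
move_l([g[0],g[1],2.5],[180,0,110],speed=150)
o=get_obs(); print(o['t'],o['tcp_pos'],o['wrist_force'])
grip(15,90)
o=get_obs(); print(o['t'],o['tcp_pos'],o['wrist_force'],o['grip_width'])
move_l([g[0],g[1],150],[180,0,110],speed=200)
wait(.1)
o=get_obs(); im=get_image('wrist'); save('w2',im); np.save('w2_obs.npy',o,allow_pickle=True)
print(o['t'],o['tcp_pos'],o['ee_rot'],o['wrist_force'],o['moment'],o['grip_width'])
E
```

```text
3.1417 [516.5729226  320.9512875    3.66649717] [ 0.27924333 -0.36890316 -0.14969292]
3.7333 [516.02030197 320.75109695   3.15362369] [-0.88220037 -0.91005088  3.44342502] 22.71817261787453
4.725 [513.78751183 319.61484554 147.33575654] [-1.79725516e+02  2.65045954e-02  1.09996677e+02] [ 0.25205844 -0.06163704 -1.95976058] [-0.03700491  0.02741091 -0.00623521] 22.453332237394896
```

View pics/w2.png

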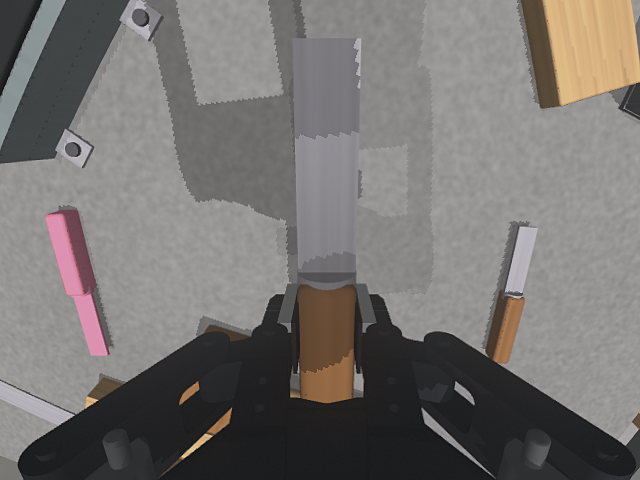

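```bash
python3 - <<'E'
from h import *
c=get_calibration('wrist');K=np.array([[c['fx'],0,c['cx']],[0,c['fy'],c['cy']],[0,0,1]]);D=np.array(c['D']);M=np.linalg.inv(np.array(c['mount']))
cm=(K,D,M[:3,:3],M[:3,3])
# tool-frame: bar x -> tool -y ; bar y -> tool x?; tip (x0,y0,z0)
def pts(p):
    y0,z0,pit,x0,yaw=p
    # blade top pts, bar coords relative to tip midthickness: (x along blade, y, z)
    B=np.array([[0,12,2],[0,-12,2],[-80,12,2],[-80,-12,2],[-90,12,8],[-90,-12,8]],float)
    a=np.radians(pit);ca,sa=np.cos(a),np.sin(a)
    bx=B[:,0]*ca-B[:,2]*sa; bz=B[:,0]*sa+B[:,2]*ca
    t=np.radians(yaw); X=B[:,1]*np.cos(t)+bx*np.sin(t); Y=-bx*np.cos(t)+B[:,1]*np.sin(t)
    return np.c_[x0+X,y0+Y,z0-bz]
print(proj(pts([-110,-10.85,0,0,0]),cm).round(1).tolist())
P=frame([0,0,0],[[0,0,0]])
px=np.array([[361,39],[293,39],[357,272],[299,272]])
r=least_squares(lambda p:np.r_[(proj(pts(p)[:4],cm)-px).ravel()*[1,1,1,1,1,.2,1,.2],(p[1]+10.85)*.3],[-110,-10.85,0,0,0])
print(r.x.round(2),r.fun.round(1), proj(pts(r.x),cm).round(0).tolist())
E
```

```text
[[362.2, 32.4], [293.3, 32.5], [357.0, 250.2], [298.3, 250.3], [357.6, 278.7], [297.8, 278.7]]
[-107.14  -12.9    -2.88   -0.26   -0.25] [ 0.9  0.2 -0.9  0.5  1.4 -2.1 -1.5 -2.  -0.6] [[362.0, 39.0], [292.0, 40.0], [358.0, 261.0], [298.0, 262.0], [359.0, 291.0], [297.0, 291.0]]
```

```bash
cat >> h.py <<'E'
TIP=np.array([0.,-107.5,-11.5])
def lever(box,phi,L,gap=0.,tip=None):
    tip=TIP if tip is None else np.array(tip)
    a=np.radians(phi);c,s=np.cos(a),np.sin(a)
    t=np.array([78-(6+gap)*s-L*c,0,58+(6+gap)*c-L*s])
    R=np.array([[0,1,0],[c,0,s],[s,0,-c]]).T
    p=t-R@tip
    Rz=Ro.from_euler('z',box[2],degrees=True).as_matrix()
    return Rz@p+[box[0],box[1],0], R2rpy(Rz@R)
E
python3 - <<'E'
from h import *
box=[434.7,35.1,-15.9]
for phi,L in [(40,-40),(40,0),(40,29),(20,29),(0,29),(-8,29),(0,-30)]:
    p,r=lever(box,phi,L,2); print(phi,L,p.round(1),r.round(1),np.round(solve_ik(p,r),1))
p,r=lever(box,40,-40,2)
goto(p,r); wait(.3)
o=get_obs(); im=get_image('wrist'); save('w3',im); save('t3',get_image('top')); np.save('w3_obs.npy',o,allow_pickle=True)
print(o['t'],o['tcp_pos'],p,o['ee_rot'],r,o['wrist_force'])
cm=cam('wrist',o)
print(proj(frame(box,[[88,65,60],[88,-65,60],[62,52,67],[62,-52,67],[62,20,60],[62,-20,60],[78,20,62],[78,-20,62],[-62,52,67],[-62,-52,67],[35,0,98],[-35,0,98]]),cm).round(0).tolist())
E
```

```text
40 -40 [620.5 -17.8 150.1] [140.    0.   74.1] [ -4.6   0.3 124.1 -24.6  17.7 -57.7]
40 0 [591.1  -9.4 124.4] [140.    0.   74.1] [ -3.7  -0.4 128.3 -31.9  14.9 -49.5]
40 29 [569.7  -3.4 105.8] [140.    0.   74.1] [ -3.   -0.6 131.3 -39.7  13.  -41.1]
20 29 [581.8  -6.8  81.6] [160.    0.   74.1] [ -5.8   7.8 118.2  -6.1  34.5 -75.4]
0 29 [585.2  -7.8  54.5] [180.    0.   74.1] [ -7.6  19.7 104.3  -0.   55.9 -81.7]
-8 29 [584.   -7.4  43.6] [-172.     0.    74.1] [ -8.2  25.   98.8   1.2  64.1 -82.9]
0 -30 [642.  -23.9  54.5] [180.    0.   74.1] [ -8.4  25.6  96.1  -0.   58.3 -82.5]
6.3833 [620.88235318 -17.17012801 150.31112425] [620.54815246 -17.84023885 150.13001688] [ 1.39990340e+02 -2.43654847e-03  7.41608867e+01] [1.40000000e+02 1.27222187e-14 7.41000000e+01] [ 0.18127809 -0.25316607 -2.02539943]
[[497.0, -34.0], [155.0, -34.0], [492.0, -119.0], [160.0, -119.0], [388.0, -129.0], [264.0, -129.0], [383.0, -70.0], [269.0, -70.0], [29203.0, -99598.0], [-28259.0, -98418.0], [326.0, -250.0], [154.0, -417389.0]]
```

View pics/w3.png

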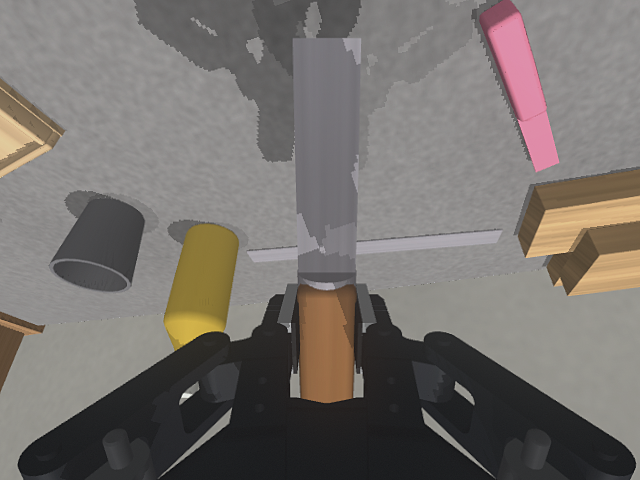

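```bash
python3 - <<'E'
from h import *
box=[434.7,35.1,-15.9]
p=frame(box,[[120,75,210]])[0]
goto(p,[180,0,74.1]); wait(.3)
o=get_obs(); im=get_image('wrist'); save('w4',im); np.save('w4_obs.npy',o,allow_pickle=True)
print(o['t'],o['tcp_pos'],p,o['ee_rot'])
cm=cam('wrist',o)
print(proj(frame(box,[[88,65,60],[88,-65,60],[-75,-65,60],[-75,65,60],[62,52,67],[62,-52,67],[-62,-52,67],[-62,52,67],[74,20,60],[74,-20,60],[35,0,98],[-35,0,98]]),cm).round(0).tolist())
E
```

```text
7.6917 [569.94633933  74.02487682 209.16121151] [570.65589855  74.35549197 210.        ] [-1.79941397e+02  3.28524360e-02  7.40773469e+01]
[[316.0, 188.0], [169.0, 189.0], [148.0, -18.0], [314.0, -24.0], [300.0, 158.0], [177.0, 160.0], [161.0, -4.0], [297.0, -9.0], [264.0, 172.0], [218.0, 173.0], [224.0, 124.0], [218.0, 17.0]]
```

View pics/w4.png

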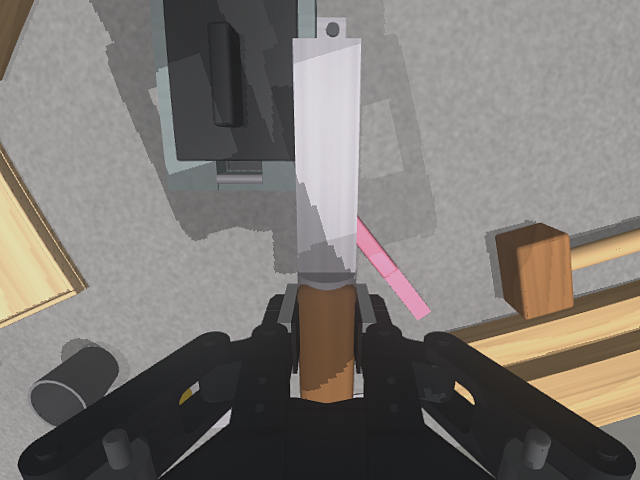

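```bash
python3 - <<'E'
from h import *
im=cv2.imread('pics/w4.png')[0:200,140:300]
cv2.imwrite('pics/w4c.png',cv2.resize(im,None,fx=3.0*1,fy=3.0,interpolation=cv2.INTER_CUBIC))
E
```

```text
(no output)
```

View pics/w4c.png

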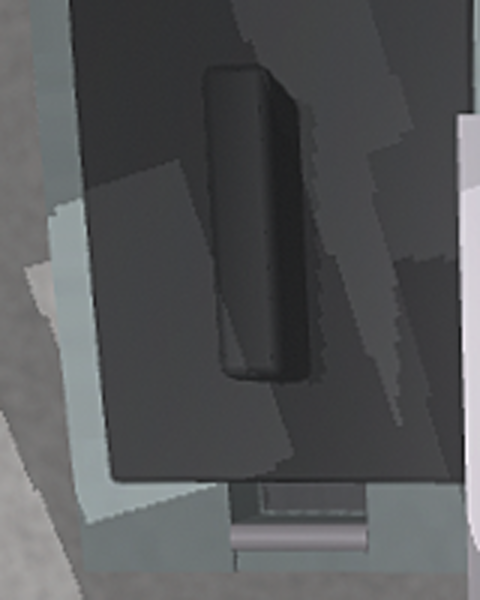

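```bash
python3 - <<'E'
from h import *
o=np.load('w4_obs.npy',allow_pickle=True).item(); cm=cam('wrist',o)
def line(p,P,px): # signed dist of pixel pts from the projected line P0-P1
    a,b=proj(frame(p,P),cm); d=(b-a)/np.linalg.norm(b-a); return (px-a)@np.array([-d[1],d[0]])
f=lambda l:(np.array(l,float)+.5)/3-.5+[140,0]
def res(p):
    return np.r_[line(p,[[88,-65,60],[88,65,60]],f([[84,571],[230,572],[460,573]])),
     line(p,[[62,-52,67],[62,52,67]],f([[120,481],[290,482],[455,483]])),
     line(p,[[62,-52,67],[-40,-52,67]],f([[71,10],[88,200],[112,470]])),
     line(p,[[88,-65,60],[-40,-65,60]],f([[84,565],[35,20]])),
     line(p,[[74,-20,62],[60,-20,62]],f([[231,530]])), line(p,[[74,20,62],[60,20,62]],f([[367,530]])),
     line(p,[[78,-20,62],[78,20,62]],f([[231,536],[367,536]]))*.5]
r=least_squares(res,[434.7,35.1,-15.9]); print(r.x.round(2),r.fun.round(1))
E
```

```text
[436.15  35.41 -16.92] [ 0.7  0.4 -0.2 -0.  -0.2 -0.4  0.   0.4  0.9 -0.6  0.1 -0.1 -0.8 -0.1
 -0.4]
```

The notch is visible, with the fulcrum at about (240,179) and the cover corner at (177,160). The refit gives the box at (436.2, 35.4, -16.9°), within 1.5 mm and 1° of the top-camera fit. Next I'll approach and insert.

```bash
cat >> h.py <<'E'
BOX=[436.0,35.4,-16.7]
E
python3 - <<'E'
from h import *
for phi,L,g in [(42,-25,2),(42,29,2),(42,29,0)]:
    p,r=lever(BOX,phi,L,g); print(np.round(solve_ik(p,r),1))
p,r=lever(BOX,42,-25,2); goto(p,r); wait(.2)
o=get_obs(); print(o['t'],(o['tcp_pos']-p).round(2),(o['ee_rot']-r).round(2),o['wrist_force'].round(2))
save('t5',get_image('top')); save('s5',get_image('scene'))
f0=o['wrist_force']
for L in [-10,2,10,16,22,28]:
    p,r=lever(BOX,42,L,2); move_l(p,r,speed=60); o=get_obs()
    print(L,round(o['t'],2),(o['tcp_pos']-p).round(2),(o['wrist_force']-f0).round(2))
    if np.linalg.norm(o['wrist_force']-f0)>8: print('stop'); break
save('t6',get_image('top')); save('s6',get_image('scene')); save('w6',get_image('wrist'))
def c(n,m,u,v,w,h,s):
    im=cv2.imread(f'pics/{n}.png'); cv2.imwrite(f'pics/{m}.png',cv2.resize(im[v:v+h,u:u+w],None,fx=s,fy=s,interpolation=cv2.INTER_CUBIC))
c('t6','t6c',290,190,130,150,4); c('s6','s6c',220,190,130,100,6)
E
```

```text
[ -3.8  -0.7 126.9 -34.7  15.2 -46.6]
[ -2.4  -0.9 132.2 -51.9  12.1 -28. ]
[ -2.5  -0.5 132.1 -52.7  11.9 -27.3]
8.8833 [ 1.52 -0.04  1.54] [-0.12 -0.03 -0.01] [ 0.4  -0.96 -2.06]
-10 9.38 [-0.14  0.12 -0.22] [-0.04  0.99  0.27]
2 9.73 [0.2  0.03 0.15] [-0.32  1.32  1.33]
10 10.02 [ 0.18 -0.01  0.14] [-0.22  0.95  0.37]
16 10.27 [ 0.07 -0.02  0.04] [0.27 0.36 0.71]
22 10.52 [-0.08 -0.01 -0.12] [-0.12  1.29  0.28]
28 10.77 [-0.1  -0.01 -0.13] [-1.21  1.48  0.7 ]
```

View pics/t6c.png

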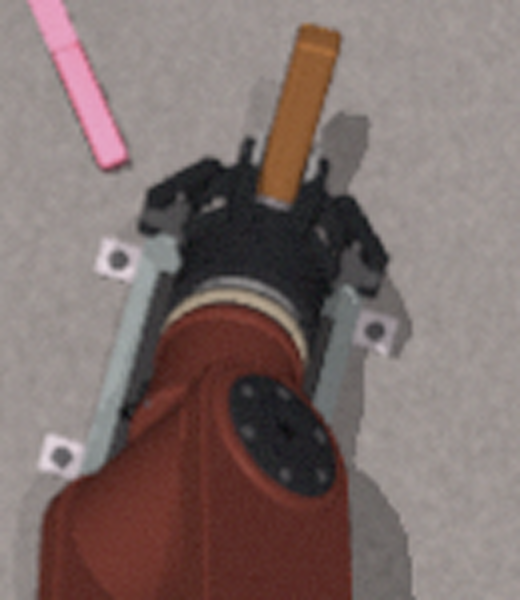

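View pics/s6c.png

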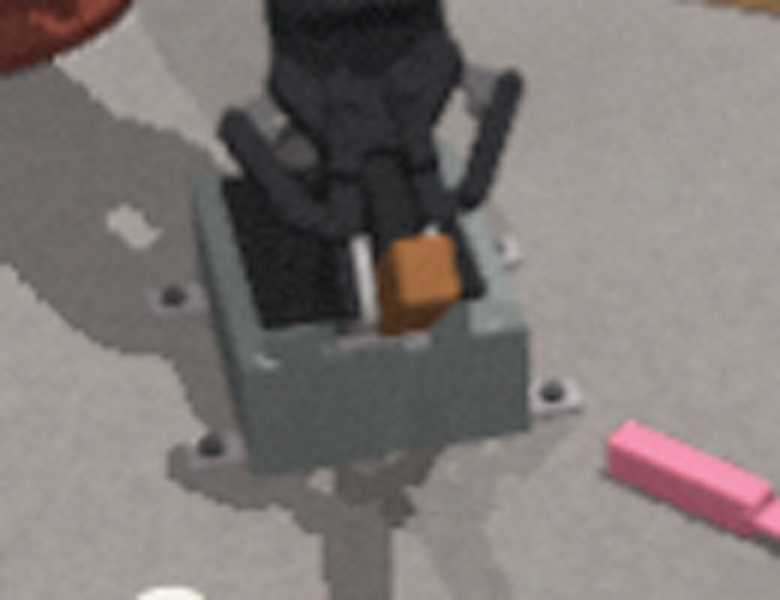

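View pics/w6.png

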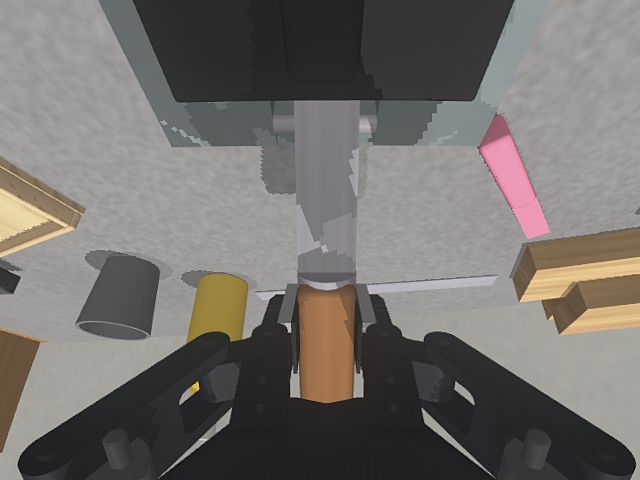

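The blade (columns 296–358) passes over the fulcrum at about row 124 and disappears under the cover's edge at row 100. It is centred in the notch. Now I'll lever.

```bash
python3 - <<'E'
from h import *
o=get_obs(); f0=o['wrist_force']
for g in [1,0]:
    p,r=lever(BOX,42,29,g); move_l(p,r,speed=20); wait(.1); o=get_obs()
    print('gap',g,round(o['t'],2),(o['tcp_pos']-p).round(2),(o['wrist_force']-f0).round(2),(o['moment']).round(2))
    if abs(o['wrist_force']-f0).max()>6: break
G=g
for phi in [34,26,20,15,10]:
    p,r=lever(BOX,phi,29,G); move_l(p,r,speed=50); o=get_obs()
    print(phi,round(o['t'],2),(o['tcp_pos']-p).round(2),(o['wrist_force']-f0).round(2),(o['moment']).round(2))
    if abs(o['wrist_force']-f0).max()>40: print('stop');break
save('w7',get_image('wrist')); save('s7',get_image('scene'))
E
```

```text
gap 1 11.27 [ 0.02 -0.02 -0.01] [ 0.47 -0.98  0.78] [ 0.16  0.52 -0.  ]
gap 0 11.62 [0.02 0.   0.11] [-1.25  0.28  3.06] [0.22 0.68 0.03]
34 12.34 [-0.24 -0.09 -0.12] [-1.27 -1.21  3.41] [ 0.16  0.74 -0.02]
26 12.71 [ 2.18 -0.45  1.69] [ 0.24 -0.49  4.19] [0.16 0.27 0.03]
20 13.03 [-0.32 -0.15 -0.11] [-0.33 -1.13  5.06] [ 0.2   0.64 -0.01]
15 13.31 [-1.57  0.21 -0.82] [-3.54  0.11  6.66] [0.3  1.14 0.02]
10 13.59 [-1.93  0.31 -0.79] [-5.21  0.75  7.88] [0.42 1.3  0.04]
```

View pics/w7.png

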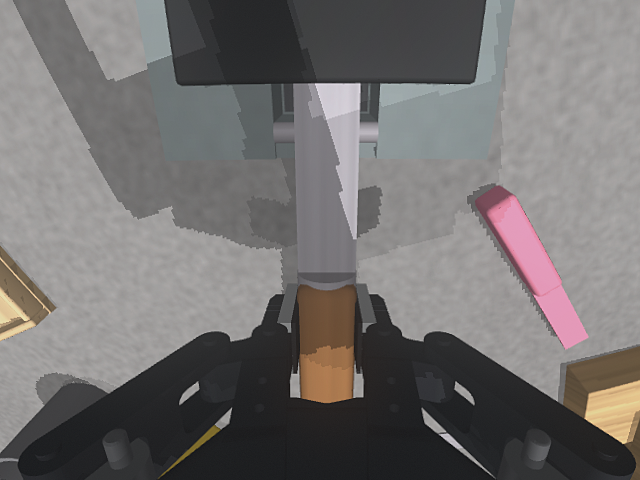

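```bash
python3 - <<'E'
from h import *
for phi in [6,3,0,-3,-6,-9]:
    p,r=lever(BOX,phi,29,0); move_l(p,r,speed=30); o=get_obs()
    print(phi,round(o['t'],2),(o['tcp_pos']-p).round(2),(o['wrist_force']).round(2),(o['moment']).round(2))
    if abs(o['wrist_force']).max()>40: print('stop');break
save('w8',get_image('wrist')); save('s8',get_image('scene'))
im=cv2.imread('pics/s8.png')[190:290,220:350]; cv2.imwrite('pics/s8c.png',cv2.resize(im,None,fx=6,fy=6,interpolation=cv2.INTER_CUBIC))
E
```

```text
6 14.03 [-2.22  0.42 -0.69] [-6.26  1.2   6.54] [0.39 1.28 0.01]
3 14.31 [-2.24  0.4  -0.58] [-5.15  2.17  5.19] [ 0.39  1.33 -0.02]
0 14.59 [-1.97  0.31 -0.4 ] [-4.7   2.28  5.5 ] [0.37 1.26 0.02]
-3 14.88 [-1.09  0.06 -0.15] [-3.46  0.95  5.3 ] [ 0.29  1.15 -0.03]
-6 15.16 [ 0.28 -0.31  0.15] [-1.83 -0.15  2.74] [ 0.13  0.61 -0.04]
-9 15.44 [ 0.8  -0.25  0.23] [-0.06 -0.47  2.95] [ 0.07  0.33 -0.03]
```

View pics/w8.png

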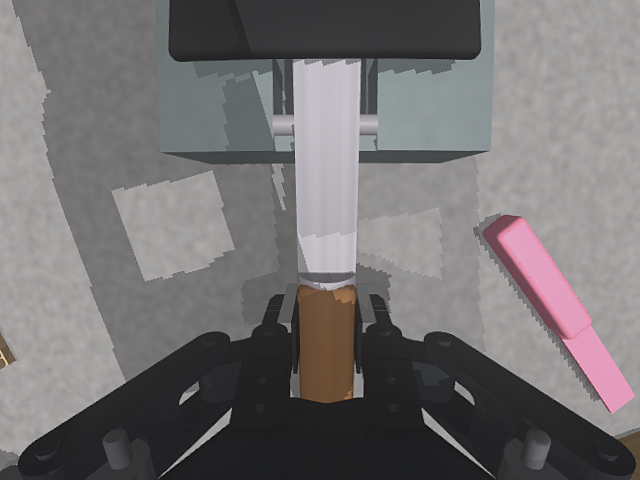

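View pics/s8c.png

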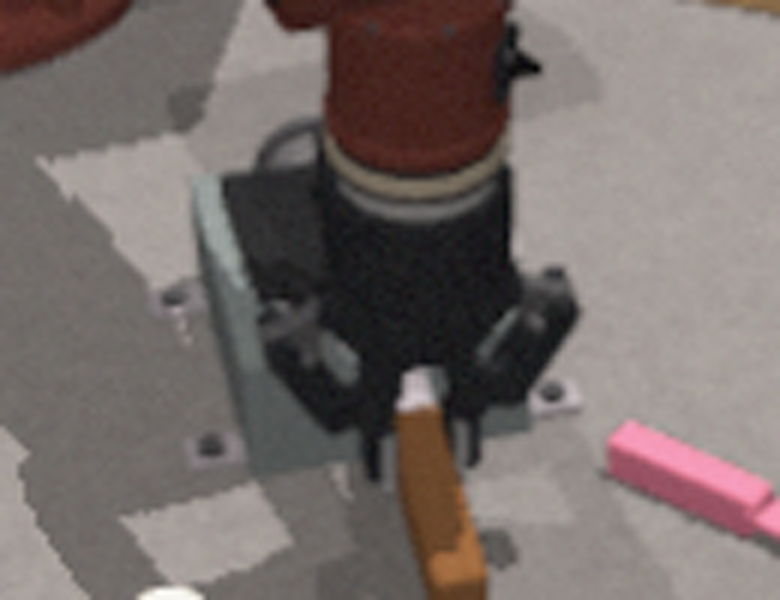

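The force at the grip dropped at -6°, and the cover's edge now stands clear with a shadow gap under it (row 60). I'll ease off, withdraw and look at the cover.

```bash
python3 - <<'E'
from h import *
p,r=lever(BOX,0,29,0.7); move_l(p,r,speed=50); o=get_obs(); print(round(o['t'],2),o['wrist_force'].round(2),o['moment'].round(2))
save('w9a',get_image('wrist'))
p,r=lever(BOX,0,-25,0.7); move_l(p,r,speed=100); o=get_obs(); print(round(o['t'],2),o['wrist_force'].round(2),o['moment'].round(2))
p=p+[0,0,80]; move_l(p,r,speed=150); wait(.1)
o=get_obs(); save('w9',get_image('wrist')); np.save('w9_obs.npy',o,allow_pickle=True); print(o['t'])
E
```

```text
15.95 [-0.67  0.91 -0.71] [ 0.1   0.27 -0.03]
16.69 [ 0.09  0.36 -2.55] [-0.    0.01  0.01]
17.475
```

View pics/w9.png

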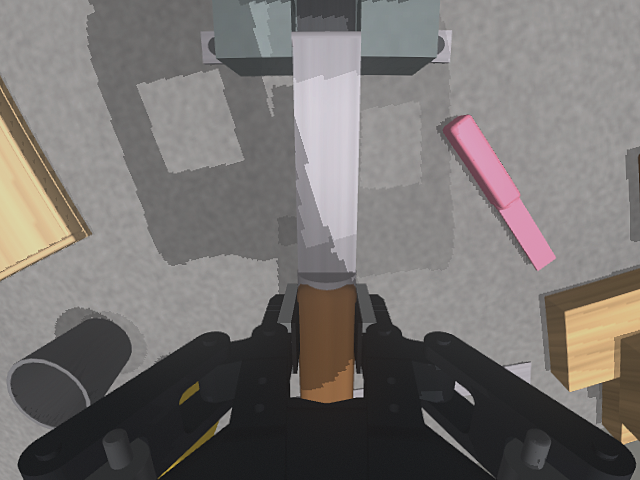

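```bash
python3 - <<'E'
from h import *
g=[515.5,320.4]
goto([*g,100],[180,0,110])
move_l([*g,15],[180,0,110],speed=150)
move_l([*g,4],[180,0,110],speed=40); wait(.1)
o=get_obs(); print(round(o['t'],2),o['tcp_pos'],o['wrist_force'].round(2))
grip(50); wait(.1)
move_l([*g,90],[180,0,110],speed=200)
# look at cover
p=frame(BOX,[[70,0,270]])[0]; goto(p,[180,0,90+BOX[2]]); wait(.3)
o=get_obs(); save('w10',get_image('wrist')); np.save('w10_obs.npy',o,allow_pickle=True); print(o['t'],o['tcp_pos'],o['ee_rot'],o['wrist_force'])
save('t10',get_image('top')); save('s10',get_image('scene'))
im=cv2.imread('pics/s10.png')[190:290,220:350]; cv2.imwrite('pics/s10c.png',cv2.resize(im,None,fx=6,fy=6,interpolation=cv2.INTER_CUBIC))
E
```

```text
20.14 [515.56463257 320.51026915   4.13452653] [-0.1   0.18 -2.04]
22.8417 [502.95729686  15.91706    269.45793539] [-1.79941698e+02  8.06686994e-03  7.33682502e+01] [0.61466956 0.488099   0.29722357]
```

View pics/w10.png

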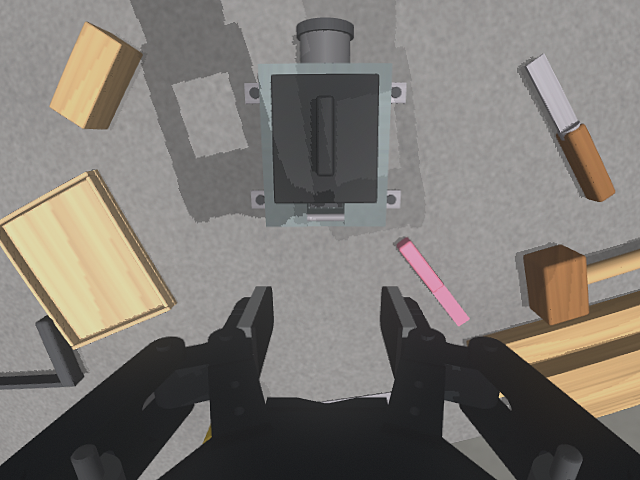

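View pics/s10c.png

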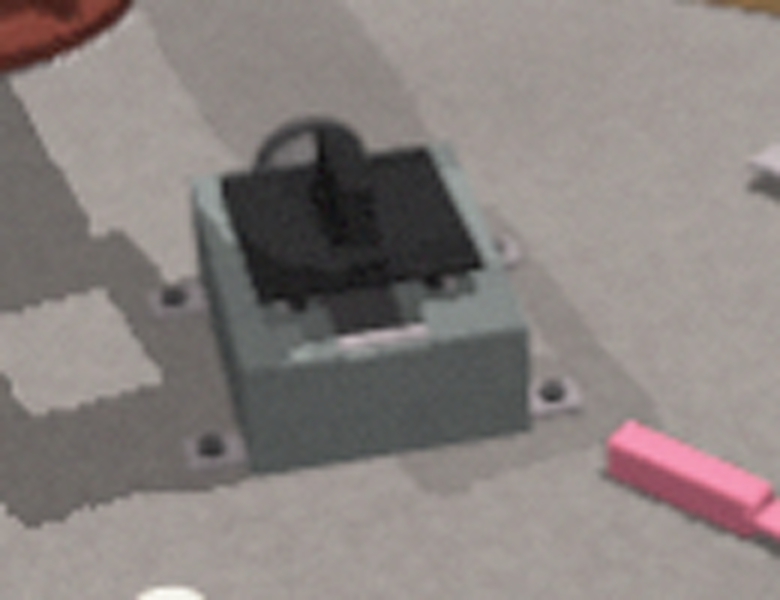

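View pics/t10.png

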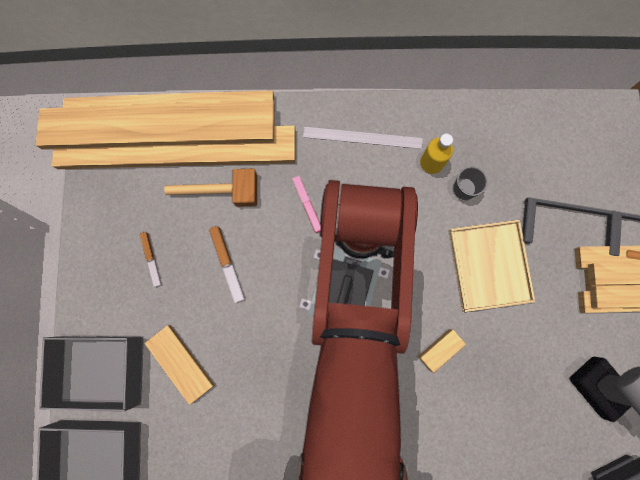

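```bash
python3 - <<'E'
from h import *
o=np.load('w10_obs.npy',allow_pickle=True).item(); cm=cam('wrist',o)
th=np.arcsin(13/124)
def cov(P,dx=0,dy=0):
    P=np.array(P,float); c,s=np.cos(th),np.sin(th); x=P[:,0]+62; z=P[:,2]
    return frame(BOX,np.c_[-62+x*c-z*s+dx,P[:,1]+dy,60+x*s+z*c])
print(proj(cov([[35,8,38],[35,-8,38],[-35,8,38],[-35,-8,38],[62,52,7],[62,-52,7],[-62,52,7],[-62,-52,7]]),cm).round(0).tolist())
print(proj(frame(BOX,[[88,65,60],[88,-65,60],[-75,65,60],[-75,-65,60]]),cm).round(0).tolist())
im=cv2.imread('pics/w10.png')[50:235,245:415]; cv2.imwrite('pics/w10c.png',cv2.resize(im,None,fx=3.2,fy=3.2,interpolation=cv2.INTER_CUBIC))
im=cv2.imread('pics/t10.png')[205:325,440:545]; cv2.imwrite('pics/t10c.png',cv2.resize(im,None,fx=4,fy=4,interpolation=cv2.INTER_CUBIC))
# tray from wrist
print('tray',proj(frame([490,-316.6,6.8],[[100,85,22],[100,-85,22],[-100,-85,22],[-100,85,22]]),cm).round(0).tolist())
E
```

```text
[[335.0, 178.0], [317.0, 178.0], [336.0, 96.0], [317.0, 96.0], [378.0, 205.0], [275.0, 205.0], [381.0, 75.0], [272.0, 75.0]]
[[386.0, 226.0], [267.0, 226.0], [394.0, 63.0], [259.0, 63.0]]
tray [[172.0, 309.0], [74.0, 349.0], [-12.0, 225.0], [87.0, 169.0]]
```

View pics/w10c.png

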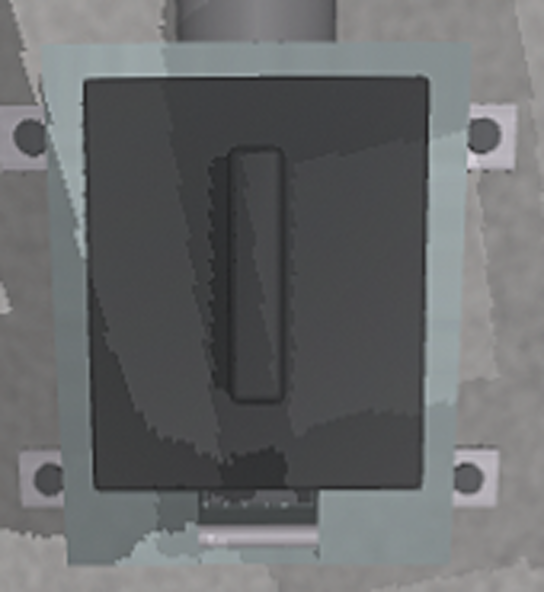

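The cover stands up loose with its legs visible. The rib top is at (325,136), within 2 px of what my tilted model predicts. Now I'll grasp the rib along the cover's normal and lift.

```bash
python3 - <<'E'
from h import *
th=np.arcsin(13/124); c,s=np.cos(th),np.sin(th)
def P(z): x=62-1.; return frame(BOX,[[-62+x*c-z*s,-0.5,60+x*s+z*c]])[0]
_,r=lever(BOX,np.degrees(th),0)
T=[490,-316.6]
for p,rr in [(P(90),r),(P(11.5),r),([*T,200],[180,0,96.8]),([*T,33],[180,0,96.8])]: print(np.round(solve_ik(p,rr),1))
goto(P(80),r); move_l(P(11.5),r,speed=100); wait(.1)
o=get_obs(); print(round(o['t'],2),(o['tcp_pos']-P(11.5)).round(2),o['wrist_force'].round(2))
grip(8,60); o=get_obs(); print(round(o['t'],2),o['wrist_force'].round(2),o['grip_width'])
q=P(11.5)
move_l(q+[0,0,30],r,speed=60); o=get_obs(); print(round(o['t'],2),o['wrist_force'].round(2),o['moment'].round(2),o['grip_width'])
move_l(q+[0,0,130],r,speed=200); wait(.1)
o=get_obs(); print(round(o['t'],2),o['wrist_force'].round(2),o['moment'].round(2),o['grip_width'])
save('w11',get_image('wrist')); save('s11',get_image('scene'))
E
```

```text
[ -3.3 -12.  125.7  -1.6  60.5 -75.9]
[ -3.6  -3.1 127.8  -1.8  49.5 -75.8]
[ -39.8    9.    99.9    0.    71.1 -136.6]
[ -39.8   21.5  104.9    0.    53.7 -136.6]
24.57 [ 1.05 -0.08  1.03] [ 0.36 -0.62  0.42]
24.97 [-0.76 -0.15  4.04] 14.940131658353112
25.62 [-0.69  0.55 -2.56] [ 0.05  0.05 -0.02] 15.26753645577457
26.37 [-0.1   0.3  -3.44] [0.06 0.09 0.05] 14.866876932902667
```

View pics/s11.png

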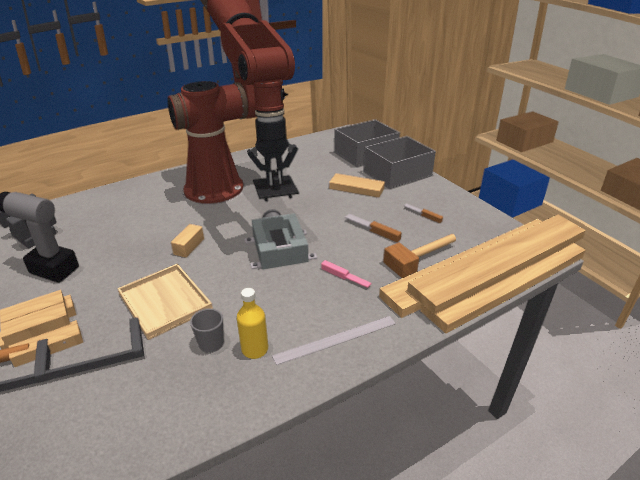

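View pics/w11.png

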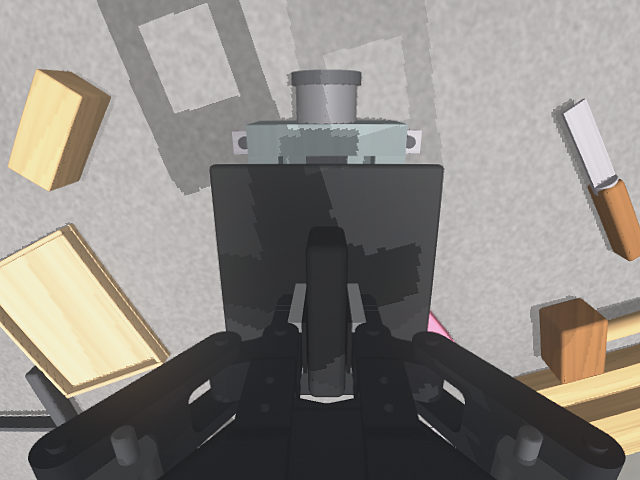

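The cover is held squarely by its rib, at columns 305–347, and the open box shows below it. Next I'll place it in the tray.

```bash
python3 - <<'E'
from h import *
T=[490,-316.6]; r=[180,0,96.8]
goto([*T,150],r); wait(.2)
o=get_obs(); print(round(o['t'],2),o['tcp_pos'],o['ee_rot'],o['wrist_force'].round(2)); f0=o['wrist_force']
im=get_image('wrist'); save('w12',im)
move_l([*T,45],r,speed=120); 
for z in [39,36,34,32.5]:
    move_l([*T,z],r,speed=30); wait(.1); o=get_obs(); print(z,round(o['t'],2),o['tcp_pos'].round(1),(o['wrist_force']-f0).round(2),o['moment'].round(2))
    if (o['wrist_force']-f0)[2]>3: break
save('w13',get_image('wrist'))
E
```

```text
28.02 [ 490.49810783 -315.51646575  150.46149517] [1.79967757e+02 2.11994348e-02 9.68955227e+01] [ 0.15 -0.16 -2.36]
39 29.55 [ 490.  -316.6   39.1] [0.31 0.12 0.38] [ 0.02  0.   -0.01]
36 29.9 [ 489.9 -316.5   35.9] [-0.36 -0.15 -0.61] [ 0.02 -0.03 -0.05]
34 30.25 [ 490.2 -316.8   34.2] [-0.13  0.74  1.35] [-0.03 -0.09  0.01]
32.5 30.6 [ 490.2 -316.8   34.1] [-3.31  1.85  9.71] [ 0.38  0.33 -0.01]
```

View pics/w13.png

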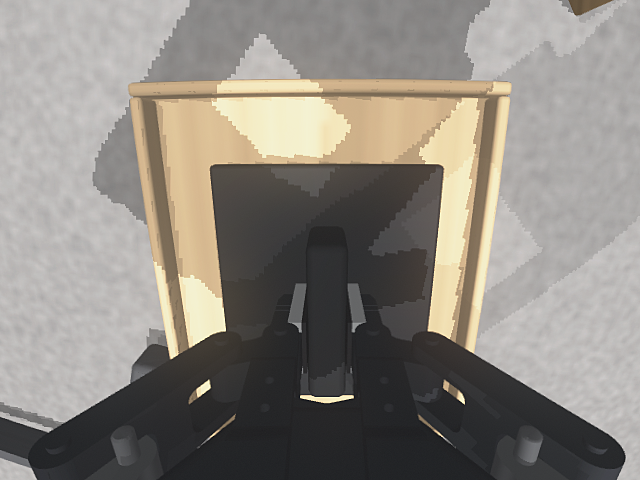

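The cover sits inside the tray, touching its floor. I'll release it and verify with all the cameras.

```bash
python3 - <<'E'
from h import *
T=[490,-316.6]; r=[180,0,96.8]
move_l([*T,34.3],r,speed=30)
grip(45); wait(.1)
move_l([*T,200],r,speed=150)
p=[420,-150,300]; goto(p,[180,0,90]); wait(.3)
o=get_obs(); print(o['t'],o['wrist_force'])
for n in ['wrist','top','scene']: save(n+'14',get_image(n))
im=cv2.imread('pics/scene14.png')[190:370,100:440]; cv2.imwrite('pics/s14c.png',cv2.resize(im,None,fx=2.3,fy=2.3,interpolation=cv2.INTER_CUBIC))
E
```

```text
33.8 [-0.07019832  0.2152568   0.49238634]
```

View pics/top14.png

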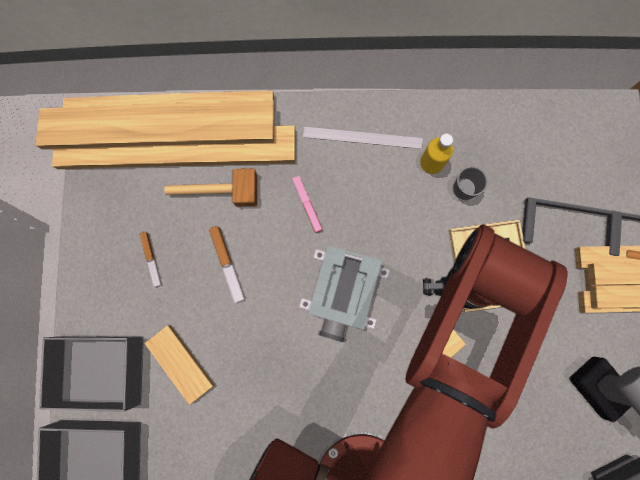

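View pics/s14c.png

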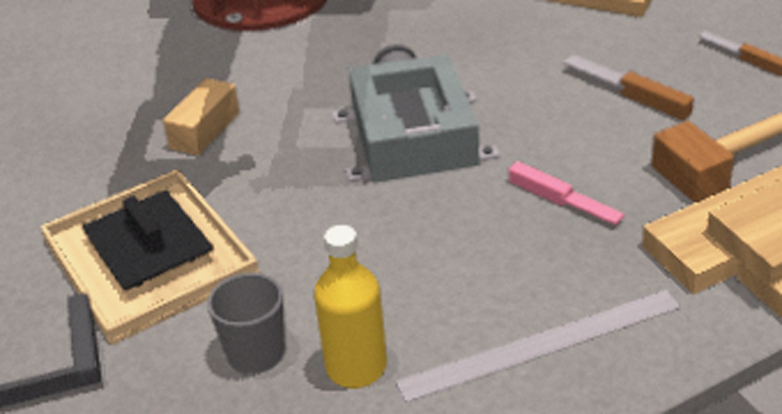

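View pics/wrist14.png

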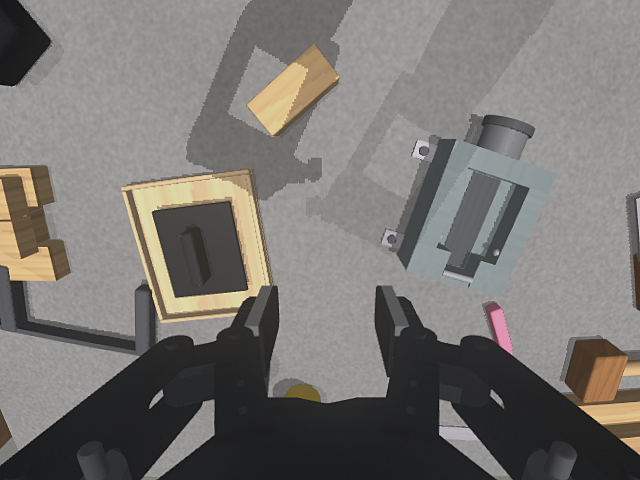

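The cover lies flat, rib up, in the middle of the tray, at (200,248) in the wrist picture. The bar lies on the bench at top-picture (227,264). The bystanders appear at the same pixels as at the start. I'm handing the job in.

```bash
python3 - <<'E'
from h import *
sign_off(); print(get_obs()['t'])
E
```

```text
the job is handed in; nothing more can be done
the job is handed in; nothing more can be done
```

The cover is off the box and lying in the tray, and I handed the job in at about 34 s of the 69 s allowed. `sign_off` gives no verdict, so whether it passed rests on the checks below.

**What I did**
- I took the larger brown-handled bar, leaving the pink one and the small one.
- I pushed its blade about 29 mm past the fulcrum at a 42° slope and levered down to -9°.
- The force at the grip peaked at about 10 N and dropped at -6°, when the cover came loose. The fingers were on the bar only.
- I laid the bar back on the bench near where I found it, then lifted the cover by its rib and set it in the tray.

**Last checks**
- **Cover:** it lies rib up and looks flat and roughly centred in the tray.
- **Bar:** it lies flat on the bench, well clear of the tray and the box.
- **Glue, mallet and cup:** they are at the same pixels in the top camera as at the start.

**What I could not confirm**
- I saw the cover's edge standing clear of the box but did not measure the 5 mm lift.
- The top and wrist cameras disagreed by about 1.5 mm and 1° on the box's pose. I used a value close to the wrist camera's.
- The top camera's model also left 1 to 1.5 px of unexplained error on every object I fitted with it.

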